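# Clamp a printing block on the sloping carving board and lock the stop with its pin

### The arm

A 7-joint arm with a two-finger parallel gripper is mounted at the origin on the work surface. World frame = base frame: x ahead of the robot, y to its left, z up, the work surface at z = 0. Lengths are in mm, angles in degrees, forces in N, time in s.
With the tool pointing down it reaches from about 425 to 875 mm from the base axis. Payload 9.9 kg.
Tool frame: the origin (TCP) lies on the centre line of the jaws, within the pads' length; the fingertips stand tips_ahead ahead of it and the grasp point (between the pads) lies 8 mm behind it (tips_ahead is the distance from the TCP to the fingertips, in mm); z points along the fingers, y is the line along which they close (so a half turn about z gives the same grasp; the last joint's range is limited). The gripper opens to 85 mm and grips with 20 to 120 N. Pads are 22 mm wide; open, the fingers measure 114 mm over their backs; the gripper's body (76 mm by 85 mm) begins 54 mm behind the grasp point. The pads swing forward as they close: fully open they stand 13 mm farther back than shut.
Start: joints at [-69.546, 32.985, 1.427, 82.34, -0.859, 64.687, -3.237], TCP at [287.991, 610.484, 242.289] pointing down, gripper open.
Joint ranges: [-157.87, 157.87], [-19.46, 123.44], [-87.15, 90], [11.01, 140.99], [-62.26, 242.26], [9.8, 113.94], [-161.44, 161.44]. Speed limits (degrees/s): [127.2, 127.2, 172.46, 172.46, 180, 180, 180].

### API

Orientations are given as a 3x3 rotation matrix whose columns are the frame's x, y, z axes.
In Python, from cell import * gives the robot as it stands.
- The arm moves only by the tool drive_tool, never from a script. Its argument "rows" is a list of rows, each a list of 3 entries, a list of its own where there are three numbers: the shift along the world's x, y, z in units of 0.03 m (1.0 is 0.03 m), then the turn about the world's z in units of 0.1 rad (1.0 is 0.1 rad), then the opening, from -1 (shut) to 1 (fully open), so that 0 is half open. In form: [[[tx, ty, tz], turn, fingers], ...]. A call has 1 to 20 rows; each row shifts and turns the commanded pose from where the row before left it; what a row does not reach is not made up. A row lasts 1/12 s, in which the tool goes at most 41.7 mm and 7.16 degrees, less where a joint would pass 70% of its speed; a pose out of reach is approached as far as the arm can. A call with a number of a shift or a turn outside -1 to 1 is refused whole. A call with a gripper value outside its range is refused whole. The fingers move at their own pace and stop on an object; "newtons" is the grip in N (left out, the last holds). Time passes only in rows, so rows that do not move let the fingers close. It gives the time, the measured TCP pose, the force, the opening and the grip force at its end, in the units of the state.
- sense(): the state, without advancing time (a new reading comes with each control period).
- camera(name): name is "side" or "top" or "wrist"; returns (picture, depth): 420x560x3 uint8, red, green, blue; 420x560 float32, mm along the optical axis (not along the pixel's ray), 0 where there is no reading.
- calibration(name): a dict with "mtx" (3x3 intrinsics, pixels), "R" (3x3) and "t" (3): a world point X has camera coordinates R X + t; the wrist camera has in their place "T_tool_cam" (4x4, takes a point from camera to tool coordinates, whose origin is the TCP and whose axes are the flange's). Camera axes: x right, y down, z forward; pixel columns grow to the right and rows downward; lengths in mm; the calibration is good to about 2 mm. A picture is of the moment at which its call begins: read the wrist's pose just before it. calibration takes no time and is no camera call.
- job_done(): hands the job in; it is judged then, once.
The state is a dict: "clock": time; "joint_positions": joint angles; "dq": joint speeds; "joint_torque": joint torques, N m; "tcp_pos": TCP position; "eef_rot": TCP orientation; "wrist_force": force on the tool from outside, world axes, zero at the start; "ft_torque": the same for the moment, N m; "gripper_width": finger opening in mm; "grip_force": force on a finger pad.
Only numpy, scipy, OpenCV 4.12 (cv2) and the standard library are available. Lean on these libraries where they do the work, as an engineer would, in place of code of your own. Each camera call takes 0.05 s, during which the arm holds its last target. There are 200 camera calls.

### The job

Get the orange-faced printing block ready for carving: lay it orange side up on the sloping carving board, lengthwise between the two red lines with its end down at the bottom ledge, and let go of it. Then slide the blue stop down by its black post until it holds the block snugly against the ledge, and only then take the yellow-headed steel pin out of its wooden stand and push it fully home through the hole in the stop into the board, and let go. Do not disturb the can, the mug or the gouge.

Things in the scene. Friction and masses are not known exactly. Their poses are not given: they have to be found in the camera images.
- deck: Plywood deck of carving board sloping 25 degrees, rising to the robot's left, turned up to 33 degrees. 255 x 180 x 24 mm. Origin on its upper surface at the middle of the bottom ledge's upper face; x up the slope, y across (left seen from the low end), z square out. Dark ledge at x -18 to 0 mm, 15 high, 150 wide. Red lines at y +-45, x 1 to 119. Rails 12 high, 10 wide at y +-84 from x 130 up.
- deck_hole (a point): Middle of the mouth of the 14 mm hole that goes square through the deck (24 mm thick), at deck x 140, y 45 mm; the stop covers it when slid down.
- stop (a joint): How far (m) the blue stop stands up the slope (deck x) from where it clamps the 120 mm block against the ledge: 0 = lower face at deck x 120 mm, its hole right over the deck's hole. Range -0.012 to 0.072, starts at 0.035 to 0.065. Stays where left; about 3 N moves it. The stop is a bar 40 mm along the slope, 150 across, 26 high above the deck.
- stop_post (a point): Centre of the top of the black square post on the stop, 24 x 24 mm, 45 mm tall above the stop's top (71 mm above the deck), at deck y = -45 mm; sides parallel to the deck's x and y. It is the stop's handle.
- stop_hole (a point): Middle of the mouth of the stop's hole, in the stop's top face 26 mm above the deck, at deck y = 45 mm. The hole is 13 mm wide with a 2 mm chamfer, square to the deck, and goes right through the stop.
- block: Printing block, loose, 120 x 60 x 22 mm (x, y, z), about 160 g: light wood 18 mm thick with a 4 mm orange carving face on top. Origin at the centre of the underside, z out of the orange face. Starts flat on the table, orange side up. Either end may go down to the ledge.
- pin: Locking pin, loose, 80 g, 111 mm long. Origin at its tip, z towards the head. Steel shank 10 mm thick, 55 long, tapered to 6 mm over the last 8; collar 26 mm wide, 6 thick; square yellow head 22 x 22 mm, 50 tall (z 61 to 111), sides along the pin's x and y. Home, its collar rests on the stop's top. Starts upright in the stand, tip 5 mm above the table; lifts straight out.
- pin_tip (a point): The pin's tip: the same point as the pin's origin.
- stand: Dark wooden stand for the pin, fixed, 60 x 60 x 60 mm, with a 13 mm hole straight through. Origin at the centre of its underside. It may stand to the left or right of the carving board, the block on the other side.
- can: Bystander: white can with a red label, 72 mm in diameter, 120 mm tall; origin at the centre of its underside.
- mug: Bystander: blue mug, 80 mm in diameter, 95 mm tall, with a handle; origin at the centre of its underside.
- gouge: Bystander: gouge with a wooden handle, 170 mm long, lying on the table.
Not all that is in view belongs to the job. Of the things like the pin, leave any that is white; of the rest the larger one is meant.

How it is judged (in metres and radians):
On the way, in this order (a step that is already met when the one before it is completed fails the run):
1. the block lies released on the deck, orange side up, lengthwise between the red lines, its end within 20 mm of the ledge (x of block in the frame of deck between 0.054 and 0.08 m and y of block in the frame of deck between -0.015 and 0.015 m and z of block in the frame of deck between -0.004 and 0.005 m and angle between the x axis of block and the x axis of deck, either way round below 0.12 rad and contact force between block and the fingers below 0.3 N), for 0.2 s.
2. the stop has been slid down and holds the block against the ledge (x of block in the frame of deck between 0.054 and 0.0645 m and y of block in the frame of deck between -0.015 and 0.015 m and z of block in the frame of deck between -0.004 and 0.005 m and angle between the x axis of block and the x axis of deck, either way round below 0.12 rad and value of joint stop between -0.004 and 0.004 m), for 0.2 s.
3. the pin is fully home through the stop and the deck (z of pin_tip in the frame of deck below -0.025 m and y of pin_tip in the frame of deck between 0.039 and 0.051 m and x of pin_tip in the frame of deck between 0.134 and 0.146 m and angle between the z axis of pin and the z axis of deck, either way round below 0.12 rad), for 0.2 s.
At the end, for the whole second after the job is handed in: Block orange side up, along the slope within 0.12 rad, within 15 mm of the centre line, end within 4.5 mm of the ledge; stop within 4 mm of joint value 0; pin square to the deck within 0.12 rad, tip 25 mm or more below the deck surface and within 6 mm of the hole axis; all released, at rest (all of step 2 and all of step 3 and linear speed of each of pin, block below 0.02 m/s); the robot touches nothing.
It fails at once if the can is disturbed (pushed over 25 mm or tipped) (distance of can from where it was at the start of the episode above 0.025 m or angle between can's own z axis and vertical above 0.5 rad).
It fails at once if the mug is disturbed (pushed over 25 mm or tipped) (distance of mug from where it was at the start of the episode above 0.025 m or angle between mug's own z axis and vertical above 0.5 rad).
It fails at once if the gouge is disturbed (pushed over 25 mm or tipped) (distance of gouge from where it was at the start of the episode above 0.025 m).
It fails at once if the pin is taken out of its stand before the stop has been slid down onto the block (z of pin_tip in the frame of stand above 0.045 m and value of joint stop above 0.012 m).
It also fails if it takes over 72 s, if anything falls off the work surface, if the arm or the gripper's body presses on something with over 40 N, if the wrist force passes 120 N, or if a joint passes its speed limit or range.

## Working session

There is one attempt and no reset: what is moved stays moved. The work goes in short steps, Python scripts to look and compute and a tool call to move; the robot and the scene stay as the last step left them, time stands still between calls to the robot, and variables do not carry over. Pictures are saved under pics/ and viewed, at most 10 in all, crops included, and the job is handed in when it is done.

Besides the shell and the picture viewer there is one more tool, called after "Request:" as a command line: name --argument value ..., lists and objects as JSON in quotes. drive_tool: Moves the arm, as the interface text tells. Shifts and turns lie within -1 to 1; 1 stands for 0.03 m of shift or 0.1 rad of turn. Its arguments: {"type":"object","properties":{"rows":{"type":"array","items":{"type":"array"}},"newtons":{"type":"number"}},"required":["rows"]}

```bash
ls; mkdir -p pics; python3 - <<'E'
from cell import *
import cv2,numpy as np
s=sense();print(s)
for n in("side","top"):
    p,d=camera(n);cv2.imwrite(f"pics/{n}0.png",p[:,:,::-1]);np.savez(f"{n}0.npz",p=p,d=d);c=calibration(n);print(n,c)
print(calibration("wrist"))
E
```

```text
pics
{'clock': 0.0, 'joint_positions': array([-69.54717647,  33.03237803,   1.42110967,  82.38699908,
        -0.86002749,  64.68559262,  -3.23756619]), 'dq': array([-0.02773867, -0.00997417, -0.02015315, -0.06679263, -0.05704595,
       -0.05650365, -0.04218794]), 'joint_torque': array([ 6.85760770e-04, -7.65768814e+01,  2.24964961e+00, -2.85955828e+01,
        1.50272314e-02,  1.28262397e-02,  7.56235727e-05]), 'tcp_pos': array([287.76239497, 610.10578229, 241.44153528]), 'eef_rot': array([[-9.04448433e-01,  4.26582471e-01, -6.53682809e-04],
       [ 4.26582969e-01,  9.04447168e-01, -1.51339066e-03],
       [-5.43643629e-05, -1.64763376e-03, -9.99998641e-01]]), 'wrist_force': array([-0.81088037, -0.16759861, -0.33904382]), 'ft_torque': array([-0.00324843,  0.01195375, -0.01344407]), 'grip_force': 0.0, 'gripper_width': 85.55549665980764}
side {'mtx': array([[498.45408047,   0.        , 267.24709134],
       [  0.        , 498.45408047, 204.61991205],
       [  0.        ,   0.        ,   1.        ]]), 'R': array([[-0.99133101, -0.12894825, -0.0252029 ],
       [-0.04084412,  0.4847
[... 324 characters left out ...]
.99893878,  0.00140342],
       [-0.97323886, -0.04516857, -0.22531296],
       [ 0.22513724,  0.00900674, -0.97428543]]), 't': array([ -15.29191445,  533.63937129, 1393.04172424])}
{'mtx': array([[311.16206825,   0.        , 276.83560482],
       [  0.        , 311.16206825, 212.45272263],
       [  0.        ,   0.        ,   1.        ]]), 'T_tool_cam': array([[-1.12264261e-03, -9.52984710e-01, -3.03016307e-01,
         7.85768180e+01],
       [ 9.99999066e-01, -8.33778578e-04, -1.08265896e-03,
         6.76294495e-01],
       [ 7.79108933e-04, -3.03017240e-01,  9.52984756e-01,
        -1.32047675e+02],
       [ 0.00000000e+00,  0.00000000e+00,  0.00000000e+00,
         1.00000000e+00]])}
```

View pics/top0.png

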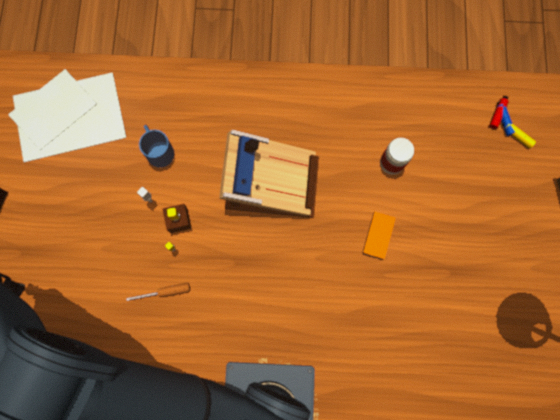

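View pics/side0.png

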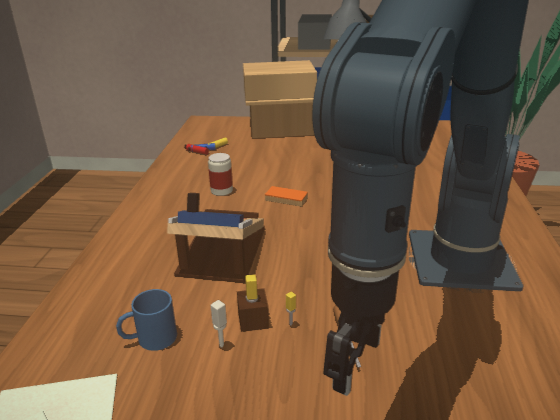

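```bash
cat > h.py <<'E'
import cv2,numpy as np
from cell import *
def cast(n,uv,z):
    c=calibration(n);R,t=c["R"],c["t"];o=-R.T@t
    r=(R.T@np.linalg.inv(c["mtx"])@np.c_[np.atleast_2d(uv),np.ones(len(np.atleast_2d(uv)))].T).T
    return o+r*((z-o[2])/r[:,2:])
def dep(n,vs,us,d):
    c=calibration(n);z=d[vs,us];ok=z>0
    P=np.linalg.inv(c["mtx"])@np.c_[us,vs,np.ones(len(us))][ok].T*z[ok]
    return (c["R"].T@(P-c["t"][:,None])).T
def hsv(p):return cv2.cvtColor(p,cv2.COLOR_RGB2HSV)
E
python3 - <<'E'
from h import *
f=np.load("top0.npz");p,d=f["p"],f["d"];H=hsv(p)
def m(lo,hi,box):
    a=cv2.inRange(H,np.array(lo),np.array(hi));b=np.zeros_like(a);x0,y0,x1,y1=box;b[y0:y1,x0:x1]=a[y0:y1,x0:x1];return b
np.set_printoptions(precision=1,suppress=True)
# block
b=m((5,220,170),(18,255,255),(350,200,410,270));c=max(cv2.findContours(b,0,1)[0],key=cv2.contourArea)
r=cv2.minAreaRect(c);bx=cast("top",cv2.boxPoints(r),22);print("block",r,bx,bx.mean(0),np.linalg.norm(np.diff(bx,axis=0),axis=1))
P=dep("top",*np.nonzero(b),d);print("z med",np.median(P,0))
# red lines
rd=m((0,120,90),(7,255,255),(255,150,316,200))|m((172,120,90),(180,255,255),(255,150,316,200))
n,l,st,ce=cv2.connectedComponentsWithStats(rd);print("red",st[1:].tolist())
# deck plane
w=m((8,60,150),(25,170,255),(258,150,312,212));P=dep("top",*np.nonzero(w),d)
for k in range(3):
    c0=P.mean(0);nn=np.linalg.svd(P-c0)[2][2];nn*=np.sign(nn[2]);e=(P-c0)@nn;P=P[abs(e)<4]
print("plane",c0,nn,np.degrees(np.arccos(nn[2])),len(P))
# yellow
y=m((22,150,120),(35,255,255),(150,195,200,260));n,l,st,ce=cv2.connectedComponentsWithStats(y);print(st[1:].tolist(),ce[1:])
for i in range(1,n):
    Q=dep("top",*np.nonzero(l==i),d);print(np.median(Q,0),Q[:,2].max())
big=np.hstack([cv2.resize(p[130:225,210:330],None,fx=4,fy=4,interpolation=2),cv2.resize(p[175:270,130:205],None,fx=4,fy=4,interpolation=2)])
cv2.imwrite("pics/crop1.png",big[:,:,::-1]);print(big.shape)
E
```

```text
block ((379.22637939453125, 234.70755004882812), (23.351295471191406, 43.54329299926758), 15.945395469665527) [[ 416.2 -234.4   22. ]
 [ 533.8 -266.3   22. ]
 [ 518.6 -328.1   22. ]
 [ 401.5 -295.2   22. ]] [ 467.5 -281.    22. ] [121.9  63.6 121.6]
z med [ 467.2 -280.5   21.7]
red []
plane [597.6 -12.8  79.4] [-0.  -0.4  0.9] 25.22025450700275 2381
[[167, 207, 10, 11, 88], [165, 242, 9, 8, 50]] [[171.3 212.1]
 [168.7 245.4]]
[486.2 273.2 113.7] 121.88744334824348
[403.7 277.3  82.2] 88.98912054960213
(380, 780, 3)
```

View pics/crop1.png

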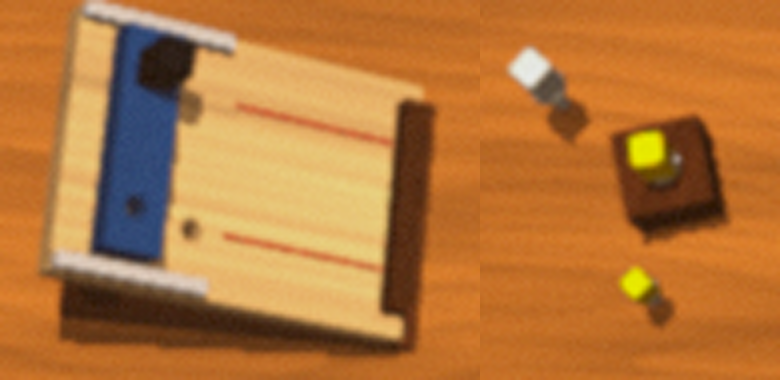

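```bash
cat >> h.py <<'E'
def castp(n,uv,c0,nn):
    c=calibration(n);R,t=c["R"],c["t"];o=-R.T@t;uv=np.atleast_2d(uv)
    r=(R.T@np.linalg.inv(c["mtx"])@np.c_[uv,np.ones(len(uv))].T).T
    return o+r*(((c0-o)@nn)/(r@nn))[:,None]
E
python3 - <<'E'
from h import *
np.set_printoptions(precision=2,suppress=True)
f=np.load("top0.npz");p,d=f["p"].astype(int),f["d"]
H=hsv(f["p"])
w=cv2.inRange(H,np.array((8,60,150)),np.array((25,170,255)));w[:150]=0;w[212:]=0;w[:,:258]=0;w[:,312:]=0
P=dep("top",*np.nonzero(w),d)
for k in range(3):
    c0=P.mean(0);nn=np.linalg.svd(P-c0)[2][2];nn*=np.sign(nn[2]);e=(P-c0)@nn;P=P[abs(e)<4]
print(c0,nn)
sl=(p[:,:,0]-p[:,:,1]).astype(float)
lines=[]
for a,b in (((270,156.5),(307,165.5)),((266.5,189),(304,197))):
    uv=[]
    for u in range(int(a[0])+1,int(b[0])):
        v0=a[1]+(b[1]-a[1])*(u-a[0])/(b[0]-a[0]);vs=np.arange(int(v0)-3,int(v0)+5)
        s=sl[vs,u];s=np.clip(s-np.median(s)-8,0,None)
        if s.sum()>10: uv.append((u,(vs*s).sum()/s.sum()))
    Q=castp("top",np.array(uv),c0,nn);m=Q.mean(0);dr=np.linalg.svd(Q-m)[2][0];dr*=np.sign(dr[1]);t=(Q-m)@dr
    rs=np.linalg.norm(Q-m-np.outer(t,dr),axis=1)
    print(len(Q),m,dr,t.min(),t.max(),rs.mean());lines.append((m,dr))
dx=lines[0][1]+lines[1][1];dx/=np.linalg.norm(dx);dy=np.cross(nn,dx)
print("dx",dx,"dy",dy,"yaw of dx",np.degrees(np.arctan2(dx[1],dx[0])),"sep",(lines[1][0]-lines[0][0])@dy)
# deck hole darkest
g=p.sum(2).astype(float);sub=np.clip(430-g[183:193,253:263],0,None);vv,uu=np.mgrid[183:193,253:263]
print(g[183:193,253:263].astype(int))
hu=np.array([(uu*sub).sum(),(vv*sub).sum()])/sub.sum();h=castp("top",hu,c0,nn)[0];print("hole px",hu,h)
mid=(lines[0][0]+lines[1][0])/2
# origin from hole x and line mid y
y0=mid@dy; 
# profile along centerline towards ledge
o=h-140*dx-45*dy;print("origin(hole)",o,"y of lines rel",[(m-o)@dy for m,_ in lines])
c=calibration("top")
for y in(-30,0,30):
    pr=[]
    for x in range(-24,16,3):
        X=c["R"]@(o+x*dx+y*dy)+c["t"];q=c["mtx"]@X/X[2];pr.append(int(cv2.remap(f["p"],np.float32([[q[0]]]),np.float32([[q[1]]]),1)[0,0].sum()))
    print(y,pr)
E
```

```text
[597.62 -12.8   79.36] [-0.02 -0.43  0.9 ]
36 [649.64 -24.49  75.08] [0.05 0.9  0.43] -53.925095372539026 52.89603036340505 0.11171030258087757
37 [559.94 -18.7   75.7 ] [0.05 0.9  0.43] -54.563045432107806 53.510661159967306 0.10680423922895259
dx [0.05 0.9  0.43] dy [-1.    0.05  0.  ] yaw of dx 87.02973325212649 sep 89.87349092641784
[[543 559 546 544 526 536 548 546 545 547]
 [519 541 515 476 447 470 522 541 558 559]
 [517 509 453 357 315 364 456 535 543 555]
 [530 501 395 270 238 296 396 501 526 537]
 [536 497 381 230 240 319 392 464 517 529]
 [538 513 426 280 266 347 409 474 528 532]
 [526 531 482 368 361 389 444 505 534 535]
 [531 530 513 481 456 472 489 523 540 532]
 [538 535 529 523 522 515 516 532 530 534]
 [544 541 542 532 544 532 526 530 528 525]]
hole px [256.9  186.85] [563.13  55.98 110.9 ]
origin(hole) [601.51 -72.82  51.21] y of lines rel [np.float64(-45.55615142962259), np.float64(44.31733949679525)]
-30 [159, 157, 160, 164, 145, 134, 241, 427, 526, 547, 550, 547, 546, 546]
0 [156, 163, 159, 153, 141, 129, 245, 418, 525, 551, 556, 554, 554, 554]
30 [167, 146, 156, 152, 143, 149, 240, 406, 513, 545, 543, 543, 544, 543]
```

Request:
drive_tool --rows '[[[0.67,-0.97,0.2],0,1],[[0.67,-0.97,0.2],0,1],[[0.67,-0.97,0.2],0,1],[[0.67,-0.97,0.2],0,1],[[0.67,-0.97,0.2],0,1],[[0.67,-0.97,0.2],0,1],[[0.67,-0.97,0],0,1],[[0.67,-0.97,0],0,1],[[0.67,-0.97,0],0,1],[[0.67,-0.97,0],0,1],[[0.67,-0.97,0],0,1],[[0.18,-1,0],0,1],[[0.18,-1,0],0,1],[[0.18,-1,0],0,1],[[0.18,-1,0],0,1],[[0.18,-1,0],0,1],[[0.18,-1,0],0,1],[[0.18,-1,0],0,1],[[0.18,-1,0],0,1],[[0,0,0],0,1]]'

```text
clock: 1.77
tcp_pos: [552.8, 42.9, 278.2]
eef_rot: [[-0.901, 0.434, 0.0], [0.434, 0.901, -0.004], [-0.002, -0.003, -1.0]]
wrist_force: [-0.2, -0.3, 0.0]
gripper_width: 85.3
grip_force: 0.0
```

Request:
drive_tool --rows '[[[-0.26,-0.98,0],0.5,1],[[-0.26,-0.98,0],0.5,1],[[-0.26,-0.98,0],0.5,1],[[-0.26,-0.98,0],0.5,1],[[-0.26,-0.98,0],0,1],[[-0.26,-0.98,0],0,1],[[-0.26,-0.98,-0.6],0,1],[[-0.26,-0.98,-0.6],0,1],[[-0.26,-0.98,-0.6],0,1],[[-0.26,-0.98,-0.6],0,1],[[-0.26,-0.98,-0.6],0,1],[[0,0,-0.6],0,1],[[0,0,0],0,1],[[0,0,0],0,1]]'

```text
clock: 2.93
tcp_pos: [466.1, -272.3, 169.7]
eef_rot: [[-0.971, 0.239, -0.002], [0.239, 0.971, 0.001], [0.002, 0.001, -1.0]]
wrist_force: [-0.2, 0.1, 0.6]
gripper_width: 85.2
grip_force: 0.0
```

```bash
cat >> h.py <<'E'
def wrist():
    s=sense();p,d=camera("wrist");T=np.eye(4);T[:3,:3]=s["eef_rot"];T[:3,3]=s["tcp_pos"]
    return s,p,d,T@calibration("wrist")["T_tool_cam"],calibration("wrist")["mtx"]
def wcast(T,K,uv,c0,nn):
    uv=np.atleast_2d(uv);r=(T[:3,:3]@np.linalg.inv(K)@np.c_[uv,np.ones(len(uv))].T).T;o=T[:3,3]
    return o+r*(((np.asarray(c0,float)-o)@np.asarray(nn,float))/(r@nn))[:,None]
def wdep(T,K,vs,us,d):
    z=d[vs,us];ok=z>0;P=np.linalg.inv(K)@np.c_[us,vs,np.ones(len(us))][ok].T*z[ok]
    return (T[:3,:3]@P).T+T[:3,3]
E
python3 - <<'E'
from h import *
np.set_printoptions(precision=1,suppress=True)
s,p,d,T,K=wrist();print(s["tcp_pos"],np.degrees(np.arctan2(s["eef_rot"][1,1],s["eef_rot"][0,1])))
b=cv2.inRange(hsv(p),np.array((5,200,150)),np.array((16,255,255)));cs=cv2.findContours(b,0,1)[0];c=max(cs,key=cv2.contourArea)
r=cv2.minAreaRect(c);B=wcast(T,K,cv2.boxPoints(r),[0,0,22],[0,0,1]);e=np.diff(B,axis=0);print(r,B,B.mean(0),np.linalg.norm(e,axis=1),np.degrees(np.arctan2(e[:,1],e[:,0])))
m=np.zeros_like(b);cv2.drawContours(m,[c],-1,255,-1);print(np.median(wdep(T,K,*np.nonzero(m),d),0))
cv2.imwrite("pics/w1.png",p[:,:,::-1])
E
```

```text
[ 466.1 -272.3  169.7] 76.19542891311727
((268.3690490722656, 177.43972778320312), (62.999481201171875, 63.96672439575195), 88.15238952636719) [[ 408.4 -295.    22. ]
 [ 420.2 -239.7   22. ]
 [ 477.3 -250.6   22. ]
 [ 464.8 -309.4   22. ]] [ 442.7 -273.7   22. ] [56.5 58.1 60.1] [  77.9  -10.7 -102. ]
[ 446.8 -271.8   22.4]
```

View pics/w1.png

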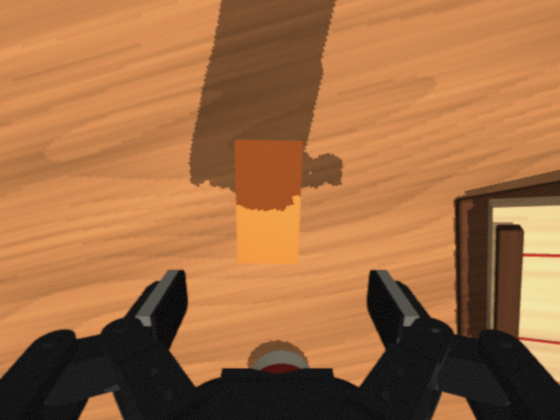

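```bash
python3 - <<'E'
from h import *
np.set_printoptions(precision=1,suppress=True)
s=sense();T=np.eye(4);T[:3,:3]=s["eef_rot"];T[:3,3]=s["tcp_pos"];T=T@calibration("wrist")["T_tool_cam"];K=calibration("wrist")["mtx"]
B=wcast(T,K,[(235.5,140),(301.5,140),(300,264),(236.5,264)],[0,0,22],[0,0,1]);e=np.diff(B,axis=0)
print(B.mean(0),np.linalg.norm(e,axis=1),np.degrees(np.arctan2(e[:,1],e[:,0])))
E
```

```text
[ 469.3 -280.1   22. ] [ 58.2 121.   63.4] [  76.2  -13.1 -103.8]
```

Request:
drive_tool --rows '[[[0.08,-0.27,-0.9],0,1],[[0,0,-0.9],0,1],[[0,0,-0.9],0,1],[[0,0,-0.9],0,1],[[0,0,-0.9],0,1],[[0,0,-0.7],0,1],[[0,0,-0.1],0,1],[[0,0,0],0,1]]' --newtons 30

```text
clock: 3.65
tcp_pos: [469.5, -280.0, 11.4]
eef_rot: [[-0.972, 0.237, -0.001], [0.237, 0.972, 0.001], [0.001, 0.001, -1.0]]
wrist_force: [0.4, 0.2, -0.3]
gripper_width: 85.5
grip_force: 0.0
```

Request:
drive_tool --rows '[[[0,0,0],0,-0.1],[[0,0,0],0,-0.1],[[0,0,0],0,-0.1],[[0,0,0],0,-0.1],[[0,0,0],0,-0.1],[[0,0,0],0,-0.1]]'

```text
clock: 4.15
tcp_pos: [470.1, -281.4, 13.2]
eef_rot: [[-0.971, 0.238, 0.003], [0.238, 0.971, -0.001], [-0.003, -0.0, -1.0]]
wrist_force: [0.2, 0.7, 5.4]
gripper_width: 59.5
grip_force: 31.6
```

Request:
drive_tool --rows '[[[0,0,1],0,-0.3],[[0,0,1],0,-0.3],[[0,0,1],0,-0.3],[[0.32,0.64,1],-0.99,-0.3],[[0.32,0.64,1],-0.99,-0.3],[[0.32,0.64,0.5],-0.99,-0.3],[[0.32,0.64,0],-0.99,-0.3],[[0.32,0.64,0],-0.99,-0.3],[[0.32,0.64,0],-0.99,-0.3],[[0.32,0.64,0],-0.99,-0.3],[[0.32,0.64,0],-0.99,-0.3],[[0.32,0.64,0],-0.99,-0.3],[[0.32,0.64,0],-0.99,-0.3],[[0.32,0.64,0],-0.99,-0.3],[[0.32,0.64,0],-0.99,-0.3],[[0.32,0.64,0],-0.99,-0.3],[[0.32,0.64,0],-0.99,-0.3],[[0,0,0],0,-0.3],[[0,0,0],0,-0.3]]'

```text
clock: 5.73
tcp_pos: [603.6, -10.3, 176.9]
eef_rot: [[0.052, 0.999, 0.001], [0.999, -0.052, 0.001], [0.001, 0.001, -1.0]]
wrist_force: [-0.6, -0.8, -1.1]
gripper_width: 58.9
grip_force: 35.3
```

```bash
python3 - <<'E'
from h import *
np.set_printoptions(precision=1,suppress=True)
p,d=camera("side");cv2.imwrite("pics/s2.png",cv2.resize(p[80:290,130:410],None,fx=2.8,fy=2.8,interpolation=2)[:,:,::-1])
s,p,d,T,K=wrist();print(s["tcp_pos"],np.degrees(np.arctan2(s["eef_rot"][1,1],s["eef_rot"][0,1])),s["wrist_force"])
cv2.imwrite("pics/w2.png",p[:,:,::-1]);np.savez("w2.npz",p=p,d=d,T=T,K=K)
E
```

```text
[603.2 -11.8 177. ] -3.075764422250193 [-0.4 -0.5 -1.1]
```

View pics/s2.png

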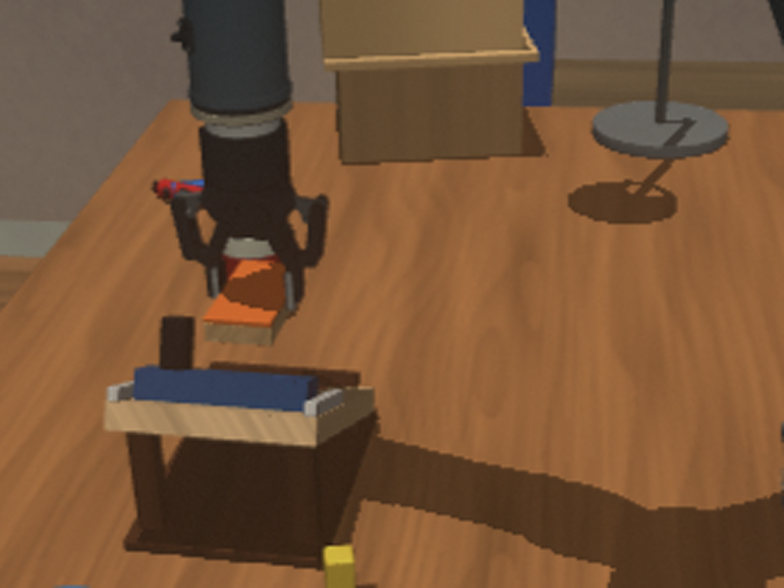

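View pics/w2.png

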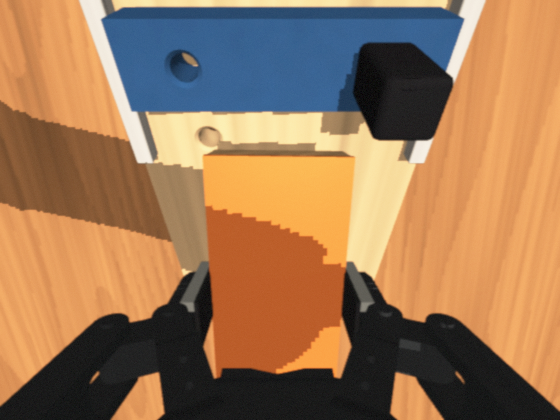

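```bash
python3 - <<'E'
from h import *
np.set_printoptions(precision=1,suppress=True)
f=np.load("w2.npz");p,d,T,K=f["p"],f["d"],f["T"],f["K"]
nn=np.array([-.02,-.4256,.9047]);nn/=np.linalg.norm(nn);dx=np.array([.047,.904,.4256]);dx-=nn*(dx@nn);dx/=np.linalg.norm(dx);dy=np.cross(nn,dx)
c0=np.array([597.62,-12.8,79.36]);o=np.array([601.5,-72.8,51.2])
for nme,uv,z in(("deckhole",(209,136),0),("stophole",(184.5,67),26),("post",(397.5,62),71),("stop lowedge",(280,108),26)):
    X=wcast(T,K,uv,c0+z*nn,nn)[0];print(nme,X,"deck",(X-o)@np.c_[dx,dy,nn])
H=hsv(p);b=cv2.inRange(H,np.array((100,100,40)),np.array((125,255,255)));P=wdep(T,K,*np.nonzero(b),d);Q=(P-o)@np.c_[dx,dy,nn];q=Q[(Q[:,2]>20)&(Q[:,2]<32)]
print("stop top",np.percentile(q,[1,50,99],axis=0))
k=cv2.inRange(H,np.array((0,0,0)),np.array((180,255,45)));k[:,:350]=0;k[160:]=0;Q=(wdep(T,K,*np.nonzero(k),d)-o)@np.c_[dx,dy,nn];q=Q[Q[:,2]>66];print("post top",np.percentile(q,[2,50,98],axis=0),len(q))
b=cv2.inRange(H,np.array((5,150,100)),np.array((20,255,255)));b[:,:200]=0;b[:,360:]=0;b[:150]=0;b[370:]=0
P=wdep(T,K,*np.nonzero(b),d);P=P[P[:,2]>140];m=P.mean(0);print("block face",m,np.linalg.svd(P-m)[2],np.percentile(P,[.5,99.5],axis=0))
E
```

```text
bash:   672 Killed                     python3 - <<'E'
from h import *
np.set_printoptions(precision=1,suppress=True)
f=np.load("w2.npz");p,d,T,K=f["p"],f["d"],f["T"],f["K"]
nn=np.array([-.02,-.4256,.9047]);nn/=np.linalg.norm(nn);dx=np.array([.047,.904,.4256]);dx-=nn*(dx@nn);dx/=np.linalg.norm(dx);dy=np.cross(nn,dx)
c0=np.array([597.62,-12.8,79.36]);o=np.array([601.5,-72.8,51.2])
for nme,uv,z in(("deckhole",(209,136),0),("stophole",(184.5,67),26),("post",(397.5,62),71),("stop lowedge",(280,108),26)):
    X=wcast(T,K,uv,c0+z*nn,nn)[0];print(nme,X,"deck",(X-o)@np.c_[dx,dy,nn])
H=hsv(p);b=cv2.inRange(H,np.array((100,100,40)),np.array((125,255,255)));P=wdep(T,K,*np.nonzero(b),d);Q=(P-o)@np.c_[dx,dy,nn];q=Q[(Q[:,2]>20)&(Q[:,2]<32)]
print("stop top",np.percentile(q,[1,50,99],axis=0))
k=cv2.inRange(H,np.array((0,0,0)),np.array((180,255,45)));k[:,:350]=0;k[160:]=0;Q=(wdep(T,K,*np.nonzero(k),d)-o)@np.c_[dx,dy,nn];q=Q[Q[:,2]>66];print("post top",np.percentile(q,[2,50,98],axis=0),len(q))
b=cv2.inRange(H,np.array((5,150,100)),np.array((20,255,255)));b[:,:200]=0;b[:,360:]=0;b[:150]=0;b[370:]=0
P=wdep(T,K,*np.nonzero(b),d);P=P[P[:,2]>140];m=P.mean(0);print("block face",m,np.linalg.svd(P-m)[2],np.percentile(P,[.5,99.5],axis=0))
E
```

```bash
cat >> h.py <<'E'
nn=np.array([-.02,-.4256,.9047]);nn/=np.linalg.norm(nn);dx=np.array([.047,.904,.4256]);dx-=nn*(dx@nn);dx/=np.linalg.norm(dx);dy=np.cross(nn,dx)
D=np.c_[dx,dy,nn];c0=np.array([597.62,-12.8,79.36]);o=np.array([601.5,-72.8,51.2])
E
python3 - <<'E'
from h import *
np.set_printoptions(precision=2,suppress=True)
f=np.load("w2.npz");p,d,T,K=f["p"],f["d"],f["T"],f["K"]
for nme,uv,z in(("deckhole",(209,136),0),("stophole",(184.5,67),26),("post",(397.5,62),71),("stop lowedge",(280,108),26)):
    X=wcast(T,K,uv,c0+z*nn,nn)[0];print(nme,X,"deck",(X-o)@D)
H=hsv(p);b=cv2.inRange(H,np.array((100,100,40)),np.array((125,255,255)));P=wdep(T,K,*np.nonzero(b),d);Q=(P-o)@D;q=Q[(Q[:,2]>20)&(Q[:,2]<32)]
print("stop top",np.percentile(q,[1,50,99],axis=0))
k=cv2.inRange(H,np.array((0,0,0)),np.array((180,255,45)));k[:,:350]=0;k[160:]=0;Q=(wdep(T,K,*np.nonzero(k),d)-o)@D;q=Q[Q[:,2]>66];print("post top",np.percentile(q,[2,50,98],axis=0),len(q))
b=cv2.inRange(H,np.array((5,150,100)),np.array((20,255,255)));b[:,:200]=0;b[:,360:]=0;b[:150]=0;b[370:]=0
P=wdep(T,K,*np.nonzero(b),d);P=P[P[:,2]>140];m=P.mean(0);print("block face",m,np.percentile(P,[.5,50,99.5],axis=0),np.linalg.eigh(np.cov(P.T))[1].T)
E
```

```text
deckhole [564.05  55.63 110.81] deck [139.67  44.07   0.02]
stophole [566.34  88.96 155.28] deck [188.83  43.56  26.02]
post [645.31  79.96 202.53] deck [204.55 -35.67  71.02]
stop lowedge [608.58  69.17 146.9 ] deck [169.37   0.35  26.02]
stop top [[168.57 -72.72  21.24]
 [193.98  10.63  25.58]
 [207.7   72.78  27.31]]
post top [[178.16 -54.99  66.75]
 [190.49 -43.71  70.4 ]
 [199.56 -33.31  71.73]] 4399
block face [603.61   5.19 186.28] [[572.01 -52.81 184.28]
 [603.63   8.08 186.17]
 [634.68  51.63 187.92]] [[-0.   -0.    1.  ]
 [-1.    0.07 -0.  ]
 [-0.07 -1.   -0.  ]]
```

Request:
drive_tool --rows '[[[0.03,-0.34,-0.6],0,-0.3],[[0,0,-0.6],0,-0.3],[[0,0,-0.6],0,-0.3],[[0,0,-0.15],0,-0.3],[[0,0,-0.15],0,-0.3],[[0,0,-0.15],0,-0.3],[[0,0,-0.15],0,-0.3],[[0,0,0],0,-0.3]]' --newtons 20

```text
clock: 6.5
tcp_pos: [604.2, -25.1, 105.3]
eef_rot: [[0.058, 0.998, 0.001], [0.998, -0.058, -0.002], [-0.002, 0.001, -1.0]]
wrist_force: [-2.1, -5.6, 1.8]
gripper_width: 59.1
grip_force: 36.3
```

Request:
drive_tool --rows '[[[0,0,-0.1],0,-0.3],[[0,0,-0.1],0,-0.3],[[0,0,-0.1],0,-0.3],[[0,0,0],0,-0.3]]'

```text
clock: 6.83
tcp_pos: [604.5, -25.0, 96.6]
eef_rot: [[0.058, 0.998, 0.002], [0.998, -0.058, -0.002], [-0.002, 0.002, -1.0]]
wrist_force: [-2.9, -5.5, 1.7]
gripper_width: 59.4
grip_force: 37.1
```

Request:
drive_tool --rows '[[[0,0,-0.1],0,-0.3],[[0,0,-0.07],0,-0.3],[[0,0,0],0,-0.3]]'

```text
clock: 7.08
tcp_pos: [604.7, -24.7, 91.6]
eef_rot: [[0.058, 0.998, 0.002], [0.998, -0.058, -0.002], [-0.002, 0.002, -1.0]]
wrist_force: [-1.9, -5.7, 2.3]
gripper_width: 59.3
grip_force: 37.6
```

```bash
cat > blk.py <<'E'
from h import *
np.set_printoptions(precision=2,suppress=True)
s,p,d,T,K=wrist();print(s["tcp_pos"],s["wrist_force"])
b=cv2.inRange(hsv(p),np.array((5,190,100)),np.array((16,255,255)))
b=cv2.erode(b,np.ones((5,5)));Q=(wdep(T,K,*np.nonzero(b),d)-o)@D;Q=Q[(Q[:,2]>8)&(abs(Q[:,1])<50)&(Q[:,0]>-20)&(Q[:,0]<160)]
w,v=np.linalg.eigh(np.cov(Q.T));n=v[:,0]*np.sign(v[2,0]);print("n deck",n,"tilt",np.degrees(np.arccos(n[2])),len(Q));print(np.percentile(Q,[.5,50,99.5],axis=0))
E
python3 blk.py
```

```text
[604.69 -24.73  91.61] [-1.91 -5.74  2.31]
n deck [0.06 0.   1.  ] tilt 3.2237171606432713 24062
[[ 10.66 -28.45  19.98]
 [ 91.67  -0.15  23.7 ]
 [126.14  28.25  28.26]]
```

Request:
drive_tool --rows '[[[0,0,-0.07],0,-0.3],[[0,0,0],0,0.6],[[0,0,0],0,1],[[0,0,0],0,1],[[0,0,0],0,1],[[0,0,0],0,1],[[0,0,1],0,1],[[0,0,1],0,1],[[0,0,1],0,1],[[0,0,0],0,1],[[0,0,0],0,1]]'

```text
clock: 8.05
tcp_pos: [605.2, -22.5, 179.8]
eef_rot: [[0.056, 0.998, 0.004], [0.998, -0.056, 0.0], [0.001, 0.004, -1.0]]
wrist_force: [0.6, 0.2, -0.6]
gripper_width: 85.5
grip_force: 0.0
```

```bash
python3 blk.py
```

```text
[605.19 -22.51 179.82] [ 0.63  0.17 -0.63]
n deck [0. 0. 1.] tilt 0.22416839809427616 8177
[[  8.33 -27.06  20.74]
 [ 78.32   1.65  22.07]
 [124.47  27.39  23.3 ]]
```

Request:
drive_tool --rows '[[[0,0,0.9],0,1],[[0,0,0.9],0,1],[[0.4,0.78,0],0,1],[[0.4,0.78,0],0,1],[[0.4,0.78,0],0,1],[[0.42,0.78,0],0,1],[[0,0,0],0,1],[[0,0,-0.9],0,1],[[0,0,-0.9],0,1],[[0,0,-0.1],0,1],[[0,0,0],0,-0.6],[[0,0,0],0,-0.7],[[0,0,0],0,-0.8],[[0,0,0],0,-0.8],[[0,0,0],0,-0.8],[[0,0,0],0,-0.8],[[0,0,0],0,-0.8]]' --newtons 40

```text
clock: 9.52
tcp_pos: [654.9, 70.8, 176.7]
eef_rot: [[0.056, 0.998, 0.005], [0.998, -0.056, -0.0], [0.0, 0.005, -1.0]]
wrist_force: [6.7, -1.1, 1.4]
gripper_width: 23.5
grip_force: 46.7
```

Request:
drive_tool --rows '[[[-0.01,-0.2,-0.095],0,-0.8],[[-0.01,-0.2,-0.095],0,-0.8],[[-0.01,-0.2,-0.095],0,-0.8],[[-0.01,-0.2,-0.095],0,-0.8],[[-0.01,-0.2,-0.095],0,-0.8],[[-0.01,-0.2,-0.095],0,-0.8],[[0,0,0],0,-0.8]]'

```text
clock: 10.1
tcp_pos: [652.9, 33.3, 159.2]
eef_rot: [[0.057, 0.998, 0.005], [0.998, -0.057, -0.001], [-0.001, 0.005, -1.0]]
wrist_force: [6.8, -5.4, -0.7]
gripper_width: 23.1
grip_force: 46.4
```

Request:
drive_tool --rows '[[[-0.003,-0.06,-0.028],0,-0.8],[[-0.003,-0.06,-0.028],0,-0.8],[[-0.003,-0.06,-0.028],0,-0.8],[[0,0,0],0,-0.8]]'

```text
clock: 10.43
tcp_pos: [652.7, 28.9, 157.1]
eef_rot: [[0.056, 0.998, 0.005], [0.998, -0.056, -0.001], [-0.0, 0.005, -1.0]]
wrist_force: [6.0, -2.1, 2.9]
gripper_width: 23.3
grip_force: 46.9
```

Request:
drive_tool --rows '[[[-0.002,-0.04,-0.019],0,-0.8],[[-0.002,-0.04,-0.019],0,-0.8],[[0,0,0],0,-0.8]]'

```text
clock: 10.68
tcp_pos: [652.6, 26.6, 156.1]
eef_rot: [[0.056, 0.998, 0.005], [0.998, -0.056, -0.0], [-0.0, 0.005, -1.0]]
wrist_force: [6.0, -0.9, 2.7]
gripper_width: 23.2
grip_force: 47.0
```

Request:
drive_tool --rows '[[[-0.002,-0.04,-0.019],0,-0.8],[[-0.002,-0.04,-0.019],0,-0.8],[[0,0,0],0,-0.8]]'

```text
clock: 10.93
tcp_pos: [652.5, 25.6, 155.5]
eef_rot: [[0.055, 0.998, 0.005], [0.998, -0.055, 0.001], [0.002, 0.005, -1.0]]
wrist_force: [3.1, 2.3, 9.8]
gripper_width: 23.2
grip_force: 47.8
```

```bash
cat > look.py <<'E'
from h import *
import sys
np.set_printoptions(precision=1,suppress=True)
s,p,d,T,K=wrist();print(s["tcp_pos"],s["wrist_force"])
cv2.imwrite(f"pics/{sys.argv[1]}.png",p[:,:,::-1]);np.savez(sys.argv[1]+".npz",p=p,d=d,T=T,K=K)
Q=(wdep(T,K,*np.nonzero(cv2.inRange(hsv(p),np.array((100,100,40)),np.array((125,255,255)))),d)-o)@D
q=Q[(Q[:,2]>23)&(Q[:,2]<29)&(Q[:,0]<260)&(Q[:,0]>100)];print("stop top",np.percentile(q,[.5,50,99.5],axis=0)) if len(q) else 0
b=cv2.inRange(hsv(p),np.array((5,190,100)),np.array((16,255,255)));Q=(wdep(T,K,*np.nonzero(b),d)-o)@D;Q=Q[(Q[:,2]>19)&(Q[:,2]<25)&(abs(Q[:,1])<50)&(Q[:,0]>-20)&(Q[:,0]<160)]
if len(Q):print("block",np.percentile(Q,[.5,50,99.5],axis=0))
E
python3 look.py w3
```

```text
[652.5  25.6 155.5] [3.1 2.3 9.8]
stop top [[119.1 -74.   23.1]
 [144.6   7.9  25.8]
 [158.4  73.3  27.1]]
block [[  8.3 -29.3  21. ]
 [ 92.8  11.6  22.1]
 [111.1  30.1  23. ]]
```

Request:
drive_tool --rows '[[[-0.002,-0.04,-0.019],0,-0.8],[[-0.002,-0.04,-0.019],0,-0.8],[[0,0,0],0,-0.8]]'

```text
clock: 11.23
tcp_pos: [652.6, 25.5, 155.5]
eef_rot: [[0.053, 0.999, 0.006], [0.999, -0.053, 0.005], [0.005, 0.006, -1.0]]
wrist_force: [0.1, 9.2, 19.5]
gripper_width: 23.3
grip_force: 49.3
```

Request:
drive_tool --rows '[[[0.004,0.08,0.038],0,-0.8],[[0,0,0],0,-0.8],[[0,0,0],0,0.2],[[0,0,0],0,1],[[0,0,0],0,1],[[0,0,0],0,1],[[0,0,0],0,1],[[0,0,1],0,1],[[0,0,1],0,1],[[0,0,1],0,1],[[0,0,0],0,1]]'

```text
clock: 12.15
tcp_pos: [652.9, 23.8, 249.1]
eef_rot: [[0.057, 0.998, 0.008], [0.998, -0.057, -0.0], [0.0, 0.008, -1.0]]
wrist_force: [0.9, 0.5, 0.2]
gripper_width: 85.7
grip_force: 0.0
```

```bash
python3 look.py w4
```

```text
[652.9  23.8 249.1] [0.9 0.5 0.2]
stop top [[119.1 -73.6  23.2]
 [142.9   6.5  25.8]
 [158.3  73.2  27.3]]
block [[ -1.4 -29.   20.9]
 [ 65.8   0.   22.2]
 [112.4  29.2  23.4]]
```

Request:
drive_tool --rows '[[[-0.62,0.92,0],0,1],[[-0.62,0.92,0],0,1],[[-0.62,0.92,0],0,1],[[-0.62,0.92,0],0,1],[[-0.62,0.92,0],0,1],[[-0.62,0.92,0],0,1],[[-0.62,0.92,0],0,1],[[-0.62,0.92,0],0,1],[[-0.62,0.92,0],0,1],[[0,0,0],0,1],[[0,0,0],0,1]]'

```text
clock: 13.12
tcp_pos: [481.3, 275.3, 242.1]
eef_rot: [[0.051, 0.999, -0.002], [0.999, -0.051, -0.001], [-0.001, -0.002, -1.0]]
wrist_force: [0.9, -1.1, -0.5]
gripper_width: 85.3
grip_force: 0.0
```

```bash
python3 - <<'E'
from h import *
np.set_printoptions(precision=1,suppress=True)
s,p,d,T,K=wrist();print(s["tcp_pos"])
cv2.imwrite("pics/w5.png",p[:,:,::-1]);np.savez("w5.npz",p=p,d=d,T=T,K=K)
b=cv2.inRange(hsv(p),np.array((22,120,80)),np.array((36,255,255)));n,l,st,ce=cv2.connectedComponentsWithStats(b)
for i in range(1,n):
    if st[i,4]<60:continue
    P=wdep(T,K,*np.nonzero(l==i),d);zt=np.percentile(P[:,2],95);q=P[P[:,2]>zt-4][:,:2].astype(np.float32)
    print(st[i],"ztop",zt,"rect",cv2.minAreaRect(q),np.percentile(P,[2,50,98],axis=0))
E
```

```text
[481.3 275.3 242.1]
[188 182  26  26 379] ztop 84.6677419248348 rect ((403.2237548828125, 280.1861572265625), (14.653935432434082, 15.243541717529297), 47.53727722167969) [[396.  272.6  53.1]
 [405.1 282.4  83.1]
 [412.5 289.7  85. ]]
[269 185  28  38 790] ztop 117.1787077874232 rect ((484.96307373046875, 274.4233093261719), (20.92265510559082, 21.025428771972656), 13.22705078125) [[474.3 265.   75.8]
 [484.6 279.3 115.7]
 [495.3 286.1 117.5]]
```

View pics/w5.png

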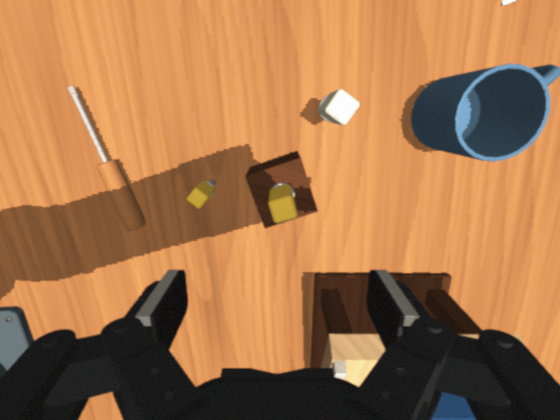

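Request:
drive_tool --rows '[[[0.13,-0.04,-0.7],0.95,1],[[0,0,-0.9],0.95,1],[[0,0,-0.9],0.93,1],[[0,0,-0.9],0,1],[[0,0,-0.9],0,1],[[0,0,-0.7],0,1],[[0,0,0],0,1],[[0,0,0],0,-0.2],[[0,0,0],0,-0.8],[[0,0,0],0,-0.8],[[0,0,0],0,-0.8],[[0,0,0],0,-0.8],[[0,0,0],0,-0.8],[[0,0,0],0,-0.8],[[0,0,0],0,-0.8]]' --newtons 30

```text
clock: 14.42
tcp_pos: [487.4, 272.4, 94.1]
eef_rot: [[-0.225, 0.974, 0.001], [0.974, 0.225, 0.001], [0.001, 0.001, -1.0]]
wrist_force: [-2.3, 0.5, 8.1]
gripper_width: 21.7
grip_force: 35.3
```

```bash
python3 - <<'E'
from h import *
np.set_printoptions(precision=1,suppress=True)
f=np.load("w4.npz");p,d,T,K=f["p"],f["d"],f["T"],f["K"]
X=o+D@np.array([139.3,44,26]);c=K@(T[:3,:3].T@(X-T[:3,3]));u,v=c[:2]/c[2];print(u,v)
u,v=int(u),int(v);s=p[v-20:v+21,u-20:u+21].astype(int)
m=np.uint8((s[:,:,2]-s[:,:,0])<np.median(s[:,:,2]-s[:,:,0])*0.6);n,l,st,ce=cv2.connectedComponentsWithStats(m)
for i in range(1,n):
    if st[i,4]>15:
        Y=wcast(T,K,ce[i]+[u-20,v-20],c0+26*nn,nn)[0];print(st[i],ce[i]+[u-20,v-20],Y,(Y-o)@D)
cv2.imwrite("pics/c4.png",cv2.resize(p[v-40:v+41,u-60:u+61],None,fx=5,fy=5,interpolation=2)[:,:,::-1])
E
```

```text
166.12159413509823 194.75712772170203
[ 0 39 41  2 82] [166.  213.5] [557.4  25.6 125.3] [118.4  49.2  26. ]
```

View pics/c4.png

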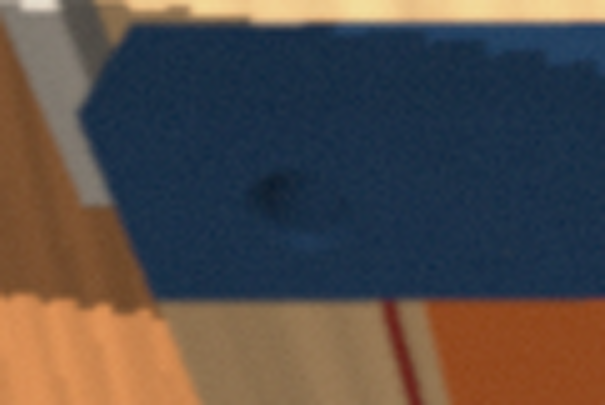

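Request:
drive_tool --rows '[[[0,0,0.5],0,-0.8],[[0,0,1],0,-0.8],[[0,0,1],0,-0.8],[[0,0,1],0,-0.8],[[0,0,1],0,-0.8],[[0,0,1],0,-0.8],[[0.3,-0.95,0.6],-0.9,-0.8],[[0.3,-0.95,0],-0.97,-0.8],[[0.3,-0.95,0],-0.97,-0.8],[[0.3,-0.95,0],0,-0.8],[[0.3,-0.95,0],0,-0.8],[[0.3,-0.95,0],0,-0.8],[[0.3,-0.95,0],0,-0.8],[[0,0,0],0,-0.8],[[0,0,0],0,-0.8]]'

```text
clock: 15.67
tcp_pos: [550.1, 70.6, 276.5]
eef_rot: [[0.061, 0.998, 0.0], [0.998, -0.061, -0.0], [-0.0, 0.0, -1.0]]
wrist_force: [1.1, -0.6, -1.5]
gripper_width: 21.5
grip_force: 34.3
```

```bash
python3 - <<'E'
from h import *
np.set_printoptions(precision=1,suppress=True)
print("H",o+D@np.array([139.3,44,26]),"n",nn,dx)
s,p,d,T,K=wrist();print(s["tcp_pos"],np.degrees(np.arctan2(s["eef_rot"][1,1],s["eef_rot"][0,1])),s["gripper_width"])
np.savez("w6.npz",p=p,d=d,T=T,K=K);cv2.imwrite("pics/w6.png",p[:,:,::-1])
tip=s["tcp_pos"]-[0,0,89]
q,dd=camera("side");c=calibration("side");Y=c["mtx"]@(c["R"]@tip+c["t"]);u,v=(Y[:2]/Y[2]).astype(int);print("side tip pred",u,v)
a=cv2.resize(q[max(v-70,0):v+60,max(u-70,0):u+60],(500,500),interpolation=2);w=cv2.resize(p,(667,500))[:, 180:480]
cv2.imwrite("pics/m6.png",np.hstack([a,w])[:,:,::-1])
E
```

```text
H [563.6  44.2 134.2] n [-0.  -0.4  0.9] [0.  0.9 0.4]
[550.1  70.6 276.5] -3.48460691478756 21.502462132676026
side tip pred 235 197
```

View pics/m6.png

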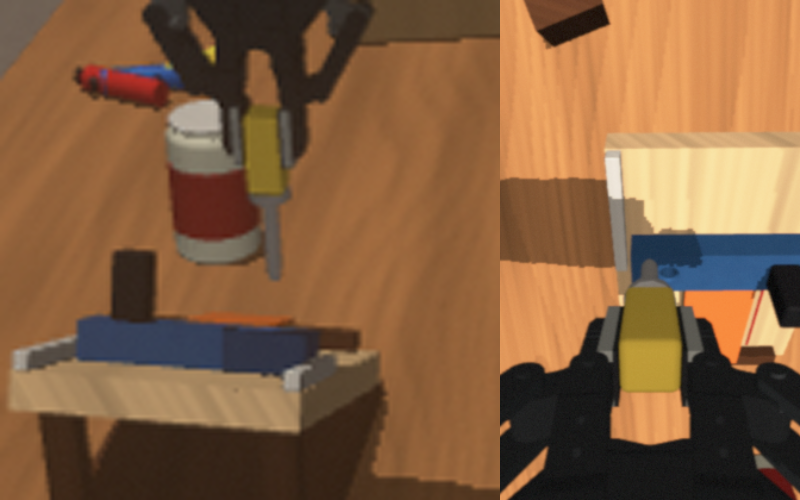

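Request:
drive_tool --rows '[[[0.15,-0.3,-0.47],0,-0.8],[[0.15,-0.3,-0.47],0,-0.8],[[0.15,-0.3,-0.47],0,-0.8],[[0,0,0],0,-0.8],[[0,0,-0.15],0,-0.8],[[0,0,0],0,-0.8]]' --newtons 25

```text
clock: 16.27
tcp_pos: [563.2, 47.1, 229.2]
eef_rot: [[0.055, 0.998, -0.001], [0.998, -0.055, 0.001], [0.0, -0.001, -1.0]]
wrist_force: [0.1, -0.4, -0.7]
gripper_width: 21.8
grip_force: 34.3
```

```bash
python3 - <<'E'
from h import *
np.set_printoptions(precision=1,suppress=True)
s,p,d,T,K=wrist();print(s["tcp_pos"],s["wrist_force"],s["gripper_width"])
H=o+D@np.array([139.3,44,26]);tip=s["tcp_pos"]-[0,0,89]
for X in(H,tip):
    c=K@(T[:3,:3].T@(X-T[:3,3]));print(c[:2]/c[2])
c=K@(T[:3,:3].T@(H-T[:3,3]));u,v=(c[:2]/c[2]).astype(int)
cv2.imwrite("pics/m7.png",cv2.resize(p[v-50:v+70,u-70:u+71],None,fx=5,fy=5,interpolation=2)[:,:,::-1]);print(u-70,v-50)
E
```

```text
[563.2  47.1 229.2] [ 0.1 -0.4 -0.7] 21.789954414851547
[278.7 223.6]
[277.9 222.8]
208 173
```

View pics/m7.png

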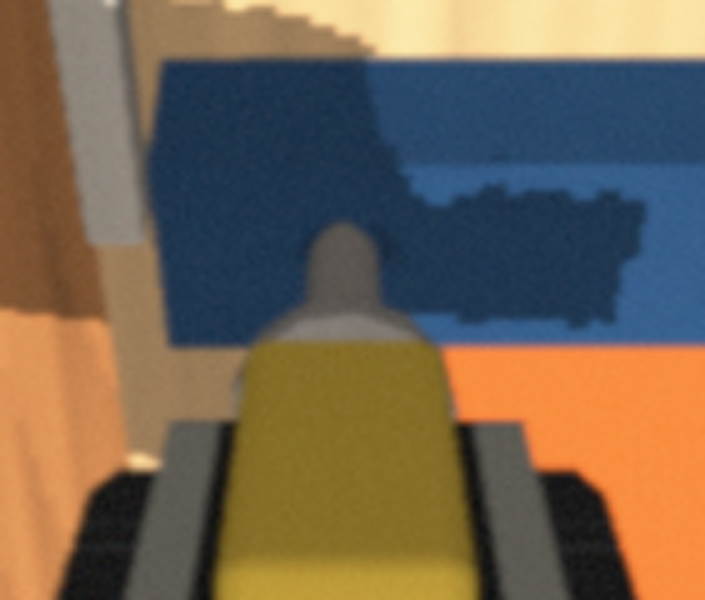

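Request:
drive_tool --rows '[[[0.02,-0.1,-0.1],0,-0.8],[[0,0,-0.1],0,-0.8],[[0,0.02,-0.1],0,-0.8],[[0,0.02,-0.08],0,-0.8],[[0,0,0],0,-0.8]]'

```text
clock: 16.73
tcp_pos: [564.0, 43.3, 217.6]
eef_rot: [[0.057, 0.998, -0.0], [0.998, -0.057, -0.001], [-0.001, -0.0, -1.0]]
wrist_force: [0.6, -2.9, -1.3]
gripper_width: 21.3
grip_force: 34.2
```

Request:
drive_tool --rows '[[[-0.005,-0.113,-0.005],0,-0.8],[[-0.005,-0.113,-0.01],0,-0.8],[[-0.005,-0.113,-0.02],0,-0.8],[[-0.005,-0.113,-0.03],0,-0.8],[[0,0,0],0,-0.8]]'

```text
clock: 17.15
tcp_pos: [563.5, 30.0, 216.2]
eef_rot: [[0.057, 0.998, 0.0], [0.998, -0.057, 0.001], [0.001, 0.0, -1.0]]
wrist_force: [-0.1, 3.3, 1.1]
gripper_width: 21.5
grip_force: 34.9
```

Request:
drive_tool --rows '[[[-0.005,-0.11,-0.03],0,-0.8],[[-0.005,-0.11,-0.035],0,-0.8],[[-0.005,-0.11,-0.04],0,-0.8],[[-0.005,-0.11,-0.045],0,-0.8],[[-0.005,-0.11,-0.05],0,-0.8],[[-0.005,-0.11,-0.055],0,-0.8],[[0,0,0],0,-0.8]]'

```text
clock: 17.73
tcp_pos: [562.4, 9.4, 208.1]
eef_rot: [[0.058, 0.998, -0.0], [0.998, -0.058, -0.0], [-0.0, -0.0, -1.0]]
wrist_force: [-1.2, 1.7, 1.4]
gripper_width: 21.7
grip_force: 35.6
```

```bash
cat > pin.py <<'E'
from h import *
np.set_printoptions(precision=3,suppress=True)
s,p,d,T,K=wrist();print(s["tcp_pos"],s["wrist_force"])
b=cv2.erode(cv2.inRange(hsv(p),np.array((22,120,60)),np.array((36,255,255))),np.ones((3,3)));b[:, :180]=0;b[:,380:]=0
n,l,st,ce=cv2.connectedComponentsWithStats(b);i=1+np.argmax(st[1:,4]);P=wdep(T,K,*np.nonzero(l==i),d)
# dominant faces of head by local normals in deck frame
Q=(P-o)@D;print(len(Q),np.percentile(Q,[1,50,99],axis=0))
best=None;rng=np.random.default_rng(0);R=Q.copy()
for k in range(2):
    best=(0,)
    for _ in range(400):
        a=R[rng.choice(len(R),3,replace=False)];nrm=np.cross(a[1]-a[0],a[2]-a[0]);L=np.linalg.norm(nrm)
        if L<20:continue
        nrm/=L;c=(abs((R-a[0])@nrm)<0.7);best=max(best,(c.sum(),nrm,c),key=lambda t:t[0])
    c=best[2];w,v=np.linalg.eigh(np.cov(R[c].T));print("face n(deck)",v[:,0]*np.sign(v[:,0][abs(v[:,0]).argmax()]),c.sum(),R[c].mean(0));R=R[~c]
    if len(R)<100:break
E
python3 pin.py
```

```text
[562.38    9.424 208.061] [-1.152  1.704  1.437]
4602 [[141.744  34.102  82.507]
 [155.859  44.072 117.225]
 [159.06   54.095 129.523]]
face n(deck) [ 0.993 -0.006 -0.12 ] 2665 [156.317  44.24  106.901]
face n(deck) [0.149 0.007 0.989] 1115 [150.061  44.411 128.16 ]
```

Request:
drive_tool --rows '[[[-0.003,-0.06,-0.072],0,-0.8],[[-0.003,-0.06,-0.072],0,-0.8],[[-0.003,-0.06,-0.072],0,-0.8],[[-0.003,-0.06,-0.072],0,-0.8],[[-0.003,-0.06,-0.072],0,-0.8],[[0,0,0],0,-0.8]]'

```text
clock: 18.28
tcp_pos: [561.9, 1.1, 197.0]
eef_rot: [[0.057, 0.998, -0.001], [0.998, -0.057, -0.0], [-0.0, -0.001, -1.0]]
wrist_force: [-1.1, 3.1, 0.1]
gripper_width: 21.8
grip_force: 35.7
```

```bash
python3 pin.py
```

```text
[561.862   1.119 197.048] [-1.085  3.113  0.061]
4815 [[130.037  34.04   76.827]
 [145.722  44.068 109.265]
 [147.077  54.053 122.999]]
face n(deck) [ 1.    -0.003  0.014] 3020 [145.947  44.367 101.536]
face n(deck) [-0.004 -0.01   1.   ] 891 [137.598  44.18  122.378]
```

Request:
drive_tool --rows '[[[0.003,0.065,-0.108],0,-0.8],[[0.003,0.065,-0.108],0,-0.8],[[0.003,0.065,-0.108],0,-0.8],[[0.003,0.065,-0.108],0,-0.8],[[0,0,0],0,-0.8]]' --newtons 35

```text
clock: 18.75
tcp_pos: [562.3, 9.6, 183.7]
eef_rot: [[0.056, 0.998, -0.001], [0.998, -0.056, -0.0], [-0.0, -0.001, -1.0]]
wrist_force: [-0.6, 0.6, -0.7]
gripper_width: 21.4
grip_force: 35.6
```

```bash
python3 pin.py
```

```text
[562.291   9.643 183.723] [-0.604  0.556 -0.724]
4844 [[131.891  34.023  60.888]
 [147.713  44.105  93.636]
 [149.082  54.201 107.319]]
face n(deck) [ 1.    -0.02   0.007] 2979 [147.914  44.168  85.948]
face n(deck) [0.014 0.005 1.   ] 899 [139.906  44.537 106.701]
```

Request:
drive_tool --rows '[[[0.003,0.057,-0.121],0,-0.8],[[0.003,0.057,-0.121],0,-0.8],[[0.003,0.057,-0.121],0,-0.8],[[0.003,0.057,-0.121],0,-0.8],[[0.003,0.057,-0.121],0,-0.8],[[0,0,0],0,-0.8]]'

```text
clock: 19.3
tcp_pos: [562.6, 18.4, 165.6]
eef_rot: [[0.056, 0.998, -0.001], [0.998, -0.056, 0.0], [0.0, -0.001, -1.0]]
wrist_force: [-1.1, 0.1, -1.5]
gripper_width: 21.3
grip_force: 35.6
```

```bash
python3 pin.py
```

```text
[562.573  18.391 165.582] [-1.093  0.056 -1.469]
4884 [[131.48   34.169  40.96 ]
 [147.891  44.227  73.488]
 [149.239  54.339  87.169]]
face n(deck) [ 1.    -0.021  0.017] 3020 [148.047  44.279  65.606]
face n(deck) [0.001 0.009 1.   ] 940 [139.402  44.697  86.575]
```

Tip at −24.4; about 4.6 mm to go.

Request:
drive_tool --rows '[[[0.001,0.03,-0.06],0,-0.8],[[0.001,0.03,-0.06],0,-0.8],[[0.001,0.02,-0.045],0,-0.8],[[0,0,0],0,-0.8]]'

```text
clock: 19.68
tcp_pos: [563.0, 20.4, 161.3]
eef_rot: [[0.057, 0.998, -0.0], [0.998, -0.057, 0.0], [0.0, -0.0, -1.0]]
wrist_force: [-0.3, 0.1, -1.8]
gripper_width: 21.6
grip_force: 35.6
```

```bash
python3 pin.py
```

```text
[562.951  20.36  161.28 ] [-0.295  0.056 -1.849]
4909 [[131.582  33.887  36.213]
 [147.834  43.935  68.756]
 [149.178  54.092  82.43 ]]
face n(deck) [ 1.    -0.004  0.011] 2980 [148.131  44.201  60.83 ]
face n(deck) [ 0.021 -0.     1.   ] 964 [139.632  44.288  81.785]
```

Request:
drive_tool --rows '[[[0,0.02,-0.045],0,-0.8],[[0,0.01,-0.02],0,-0.8],[[0,0,0],0,-0.8],[[0,0,0],0,-0.2],[[0,0,0],0,0.3],[[0,0,0],0,0.5],[[0,0,0],0,0.5],[[0,0,0],0,0.5],[[0,0,0.7],0,0.5],[[0,0,1],0,0.5],[[0,0,1],0,0.5],[[0,0,1],0,0.5],[[0,0,0],0,0.5],[[0,0,0],0,0.5]]'

```text
clock: 20.9
tcp_pos: [563.8, 21.0, 272.0]
eef_rot: [[0.057, 0.998, 0.003], [0.998, -0.057, 0.001], [0.001, 0.003, -1.0]]
wrist_force: [0.1, 0.7, -0.3]
gripper_width: 64.0
grip_force: 0.0
```

```bash
python3 pin.py; python3 look.py w9
```

```text
[563.832  21.01  272.002] [ 0.137  0.664 -0.283]
1280 [[130.95   34.864  37.396]
 [147.808  43.824  70.844]
 [149.05   52.99   82.491]]
face n(deck) [ 1.    -0.028  0.004] 757 [148.016  44.126  60.177]
face n(deck) [0.005 0.002 1.   ] 318 [138.685  44.206  81.706]
[563.   21.3 270.7] [ 0.1 -1.1 -0.4]
stop top [[119.1 -73.1  23.2]
 [144.8   1.6  25.7]
 [158.   73.4  27.4]]
block [[ -2.7 -28.   20.7]
 [ 65.1   1.7  22.1]
 [112.4  29.9  23.4]]
```

```bash
python3 -c "
from cell import *
print(job_done())"
```

```text
the job is handed in; nothing more can be done
None
```

The job is handed in after about 21 s of robot time, but no verdict came back. By my last wrist-camera readings the block lies flat and orange side up between the lines at the ledge, the stop is clamped against it within about 1 mm of joint value 0, and the pin is home and square to the deck within about 2°. Everything is released and the gripper is clear.

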